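# Sort parts stripped from a mining rig

## Task

Sort the parts stripped from a rig into their steel trays: both square cooling fans into the long tray, both finned heatsinks into the square tray, and the boxed power supply into the small narrow tray. Set every part down, without dropping it, flat on the floor of its tray and wholly inside the rim, the same way up as it lies now and none on top of another. Leave the mug and the screwdriver where they are.

Things in the scene. Friction and masses are not known exactly. Their poses are not given: they have to be found in the camera images.
- fan_a_center (a point): Square axial cooling fan with black plastic frame, 60 x 60 x 25 mm high, lying flat, round opening with hub and blades; about 70 g, loose. The two fans are alike. Point at its centre, 12.5 mm above its underside; x and y along its sides, z up.
- fan_b_center (a point): Square axial cooling fan with black plastic frame, 60 x 60 x 25 mm high, lying flat, round opening with hub and blades; about 70 g, loose. The two fans are alike. Point at its centre, 12.5 mm above its underside; x and y along its sides, z up.
- sink_a_center (a point): Finned bare-aluminium heatsink, 56 mm along x, 40 mm along y, 36 mm high, fins upward and running along x; about 120 g, loose. The two heatsinks are alike. Point at its centre, 18 mm above its underside; z up.
- sink_b_center (a point): Finned bare-aluminium heatsink, 56 mm along x, 40 mm along y, 36 mm high, fins upward and running along x; about 120 g, loose. The two heatsinks are alike. Point at its centre, 18 mm above its underside; z up.
- psu_center (a point): Boxed power supply in a bare aluminium case, 46 mm along x, 96 mm along y, 34 mm high, top with rows of small vent holes and a black terminal strip at its -y end; about 250 g, loose. Point at its centre, 17 mm above its underside; z up.
- tray_long: Long steel tray for the two fans: inside 90 mm along x, 160 mm along y (outside 98 x 168 mm), the largest oblong tray, its floor marked with round dark perforations. Room for two fans side by side along y. Fixed to the bench. Floor 4 mm thick, walls 4 mm thick, rim 10 mm above the bench (6 mm above the floor). Origin at the centre of its underside, at bench level; z up.
- tray_square: Square steel tray for the two heatsinks: inside 112 x 112 mm (outside 120 x 120 mm), plain floor. Room for two heatsinks side by side, for instance along y with their x parallel to the tray's x. Fixed to the bench. Floor 4 mm thick, walls 4 mm thick, rim 10 mm above the bench (6 mm above the floor). Origin at the centre of its underside, at bench level; z up.
- tray_narrow: Small narrow steel tray for the power supply: inside 70 mm along x, 126 mm along y (outside 78 x 134 mm), its floor marked with dark lines running along y. The power supply fits with its long side along y. Fixed to the bench. Floor 4 mm thick, walls 4 mm thick, rim 10 mm above the bench (6 mm above the floor). Origin at the centre of its underside, at bench level; z up.
- mug: White ceramic mug, 80 mm across, 90 mm high, standing at the right edge of the work; a bystander, to be left alone. Origin at the centre of its underside.
- screwdriver: Screwdriver lying at the left edge of the work; a bystander, to be left alone. Its origin is on its underside, x along it.
Things that resemble listed ones, but are neither listed nor needed, are in the scene too. Leave any turquoise look-alike of the part that bears psu_center alone.

How it is judged (in metres and radians):
At the end, for the whole second after the job is handed in: Both fans lie in the long tray, both heatsinks in the square tray and the power supply in the narrow tray, each inside the rim, resting flat on the tray floor (height within 3 mm, tilt under 0.06 rad), upright as at the start, at rest (under 0.02 m/s) (x of fan_a_center in the frame of tray_long between -0.03 and 0.03 m and y of fan_a_center in the frame of tray_long between -0.065 and 0.065 m and z of fan_a_center in the frame of tray_long between 0.0135 and 0.0195 m and angle between each of fan_a_center, fan_b_center, sink_a_center, sink_b_center, psu_center's own z axis and vertical below 0.06 rad and linear speed of each of fan_a, fan_b, sink_a, sink_b, psu below 0.02 m/s and x of fan_b_center in the frame of tray_long between -0.03 and 0.03 m and y of fan_b_center in the frame of tray_long between -0.065 and 0.065 m and z of fan_b_center in the frame of tray_long between 0.0135 and 0.0195 m and x of sink_a_center in the frame of tray_square between -0.045 and 0.045 m and y of sink_a_center in the frame of tray_square between -0.045 and 0.045 m and z of sink_a_center in the frame of tray_square between 0.019 and 0.025 m and x of sink_b_center in the frame of tray_square between -0.045 and 0.045 m and y of sink_b_center in the frame of tray_square between -0.045 and 0.045 m and z of sink_b_center in the frame of tray_square between 0.019 and 0.025 m and x of psu_center in the frame of tray_narrow between -0.025 and 0.025 m and y of psu_center in the frame of tray_narrow between -0.03 and 0.03 m and z of psu_center in the frame of tray_narrow between 0.018 and 0.024 m); the robot touches nothing.
It fails at once if a part is dropped or thrown: it moves faster than 1 m/s (a fall of about 5 cm) with no finger touching it ((linear speed of fan_a above 1 m/s and contact force between the fingers and fan_a below 0.05 N) or (linear speed of fan_b above 1 m/s and contact force between the fingers and fan_b below 0.05 N) or (linear speed of sink_a above 1 m/s and contact force between the fingers and sink_a below 0.05 N) or (linear speed of sink_b above 1 m/s and contact force between the fingers and sink_b below 0.05 N) or (linear speed of psu above 1 m/s and contact force between the fingers and psu below 0.05 N)).
It fails at once if the mug is moved by more than 30 mm (distance of mug from where it was at the start of the episode above 0.03 m).
It fails at once if the screwdriver is moved by more than 30 mm (distance of screwdriver from where it was at the start of the episode above 0.03 m).
It also fails if it takes over 112 s, if anything falls off the work surface, if the arm or the gripper's body presses on something with over 40 N, if the wrist force passes 120 N, or if a joint passes its speed limit or range.

## Robot

A 6-joint arm with a two-finger parallel gripper is mounted at the origin on the work surface. World frame = base frame: x ahead of the robot, y to its left, z up, the work surface at z = 0. Lengths are in m, angles in degrees, forces in N, time in s.
With the tool pointing down it reaches from about 0.3 to 0.75 m from the base axis. Payload 8.5 kg.
Tool frame: the origin (TCP) lies between the finger pads; the fingertips stand env.finger_overhang ahead of it and the grasp point (between the pads) lies 2 mm behind it (env.finger_overhang is the distance from the TCP to the fingertips, in m); z points along the fingers, y is the line along which they close (so a half turn about z gives the same grasp; the last joint's range is limited). The gripper opens to 85 mm and grips with 20 to 120 N. Pads are 22 mm wide; open, the fingers measure 114 mm over their backs; the gripper's body (76 mm by 85 mm) begins 54 mm behind the grasp point. The pads swing forward as they close: fully open they stand 13 mm farther back than shut.
Start: joints at [-88.711, 21.807, 74.336, -0, 83.858, -12.336], TCP at [0.13, -0.535, 0.248] pointing down, gripper open.
Joint ranges: [-178.18, 178.18], [-50.72, 133.34], [12.68, 142.11], [-81.47, 261.47], [9.98, 163.14], [-165.26, 165.26]. Speed limits (degrees/s): [136.94, 136.94, 180, 180, 180, 180].

## Interface

Orientations are given as a 3x3 rotation matrix whose columns are the frame's x, y, z axes.
In Python, from rig import env gives the robot as it stands. The module is installed in compiled form; this text tells all that it offers.
- The arm moves only by the tool jog_arm, never from a script. Its arguments are lists of equal length, an entry for each row: "hand": the finger opening in m, from 0 to 0.0854; "travel": the shift along the world's x, y, z in m, a list of three; "yaw": the turn about the world's z in rad. A call has exactly 5 rows; each row shifts and turns the commanded pose from where the row before left it; what a row does not reach is not made up. A row lasts 1/8 s, in which the tool goes at most 62.5 mm and 10.7 degrees, less where a joint would pass 70% of its speed; a pose out of reach is approached as far as the arm can. A call is refused whole if a number of a shift passes 0.0625 or a number of a turn 0.188, either way. A call with a gripper value outside its range is refused whole. The fingers move at their own pace and stop on an object; "grip_force" is the grip in N (left out, the last holds). Time passes only in rows, so rows that do not move let the fingers close, or fill a call up. It gives the time, the measured TCP pose, the force, the opening and the grip force at its end, in the units of the state.
- env.observe(): the state, without advancing time (a new reading comes with each control period).
- env.get_image(name): name is "scene" or "side" or "wrist"; returns the picture (480x640x3 uint8, red, green, blue); there is no depth.
- env.calibration(name): a dict with "fx", "fy", "cx", "cy" (pixels), "k1" (the pictures are not rectified: a ray, as slopes to the right and down, at radius r is drawn at 1 + k1 r^2 times it, then the intrinsics apply), "position" and "rotation" of the camera in the world; the wrist camera has in their place "hand_eye" (4x4, takes a point from camera to tool coordinates, whose origin is the TCP and whose axes are the flange's). Camera axes: x right, y down, z forward; pixel columns grow to the right and rows downward; lengths in m; the calibration is good to about 2 mm. A picture is of the moment at which its call begins: read the wrist's pose just before it. calibration takes no time and is no camera call.
- env.close_job(): hands the job in; it is judged then, once.
The state is a dict: "time_s": time; "q": joint angles; "qvel": joint speeds; "joint_efforts": joint torques, N m; "position": TCP position; "tool_rot": TCP orientation; "ft_force": force on the tool from outside, world axes, zero at the start; "wrist_torque": the same for the moment, N m; "grip_width": finger opening in m; "gripper_force": force on a finger pad.
Only numpy, scipy, OpenCV 4.12 (cv2) and the standard library are available. Lean on these libraries where they do the work, as an engineer would, in place of code of your own. Each camera call takes 0.05 s, during which the arm holds its last target. There are 200 camera calls.

## Working session

There is one attempt and no reset: what is moved stays moved. The work goes in short steps, Python scripts to look and compute and a tool call to move; the robot and the scene stay as the last step left them, time stands still between calls to the robot, and variables do not carry over. Pictures are saved under pics/ and viewed, at most 14 in all, crops included, and the job is handed in when it is done.

Besides the shell and the picture viewer there is one more tool, called as name(argument=value, ...), one argument or row to a line, values as JSON. jog_arm: Moves the arm, as the interface text tells. Its arguments: {"type":"object","properties":{"hand":{"type":"array"},"travel":{"type":"array"},"yaw":{"type":"array"},"grip_force":{"type":"number"}},"required":["hand","travel","yaw"]}

```bash
mkdir -p pics; python3 - <<'E'
from rig import env
import cv2
for n in ["scene","side"]:
    cv2.imwrite(f"pics/{n}0.png",env.get_image(n)[:,:,::-1])
    print(n,env.calibration(n))
print(env.calibration("wrist"),env.finger_overhang)
s=env.observe();print(s["time_s"],s["position"],s["tool_rot"],s["grip_width"])
E
```

```text
scene {'fx': 623.6203517652353, 'fy': 623.6203517652353, 'cx': 314.7583548902071, 'cy': 239.5081682429615, 'k1': -0.1533613284769733, 'position': array([1.07798734, 0.50549724, 1.25519351]), 'rotation': array([[-0.61364718,  0.65957485, -0.43404856],
       [ 0.78951083,  0.50526942, -0.34838981],
       [-0.01047769, -0.55647447, -0.83079864]])}
side {'fx': 537.5492959015183, 'fy': 537.5492959015183, 'cx': 322.58363320643895, 'cy': 242.74056404556768, 'k1': -0.12150127344958749, 'position': array([0.39891462, 0.9611817 , 0.97578505]), 'rotation': array([[-0.99848849, -0.02804166,  0.04726938],
       [-0.05348417,  0.69379148, -0.71818718],
       [-0.01265594, -0.7196298 , -0.6942426 ]])}
{'fx': 348.8767659990288, 'fy': 348.8767659990288, 'cx': 320.40293276834007, 'cy': 239.4443827811284, 'k1': -0.0640515717236865, 'hand_eye': array([[ 5.83648021e-04, -9.59731395e-01, -2.80918687e-01,
         7.04152727e-02],
       [ 9.99999568e-01,  3.56979107e-04,  8.58055099e-04,
         4.42713419e-04],
       [-7.23220315e-04, -2.80919067e-01,  9.59731189e-01,
        -1.25788134e-01],
       [ 0.00000000e+00,  0.00000000e+00,  0.00000000e+00,
         1.00000000e+00]])} 0.017
0.1 [ 0.12954981 -0.53428641  0.24779538] [[ 9.71856431e-01  2.35573927e-01 -3.97679214e-05]
 [ 2.35573786e-01 -9.71855634e-01  1.27224226e-03]
 [ 2.61058427e-04 -1.24580510e-03 -9.99999190e-01]] 0.0855523043803508
```

View pics/scene0.png

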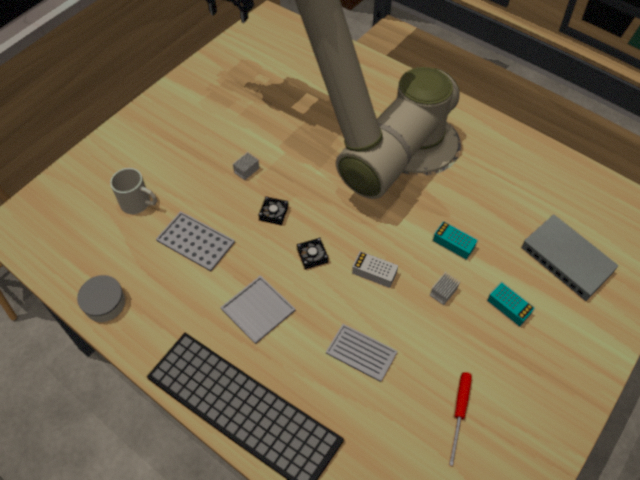

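View pics/side0.png

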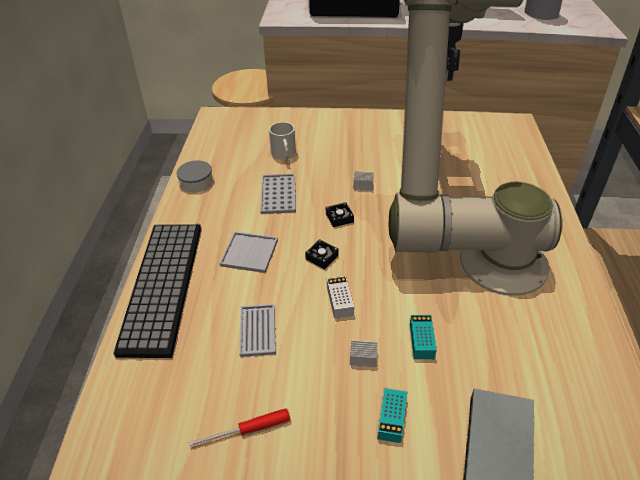

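The pictures show:

| Item | Scene pixels | Side pixels |
|---|---|---|
| Long tray (perforated) | (196,241) | (279,193) |
| Square tray | (258,309) | (249,252) |
| Narrow tray (lined) | (362,352) | (258,330) |
| Fans | (273,210), (313,253) | |
| Heatsinks | (246,166), (444,289) | |

There are three power supply candidates in the scene picture: (376,268) bare grey, and (455,240) and (511,303) turquoise. The grey one fits "bare aluminium", and the others are the look-alikes to leave alone. I'll confirm this in enlarged crops.

```bash
python3 - <<'E'
import cv2
def crop(n,x,y,w,h,s,out):
    im=cv2.imread(f"pics/{n}0.png")[y:y+h,x:x+w]
    im=cv2.resize(im,None,fx=s,fy=s,interpolation=cv2.INTER_CUBIC)
    for i in range(x-x%20+20,x+w,20):
        cv2.line(im,(int((i-x+.5)*s),0),(int((i-x+.5)*s),6),(0,0,255),1); cv2.putText(im,str(i),(int((i-x+.5)*s)-10,16),0,.35,(0,0,255))
    for j in range(y-y%20+20,y+h,20):
        cv2.line(im,(0,int((j-y+.5)*s)),(6,int((j-y+.5)*s)),(0,0,255),1); cv2.putText(im,str(j),(8,int((j-y+.5)*s)+4),0,.35,(0,0,255))
    cv2.imwrite(out,im)
crop("scene",150,145,320,240,2.5,"pics/c1.png")
crop("side",215,160,200,214,2.8,"pics/c2.png")
E
```

```text
(no output)
```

View pics/c1.png

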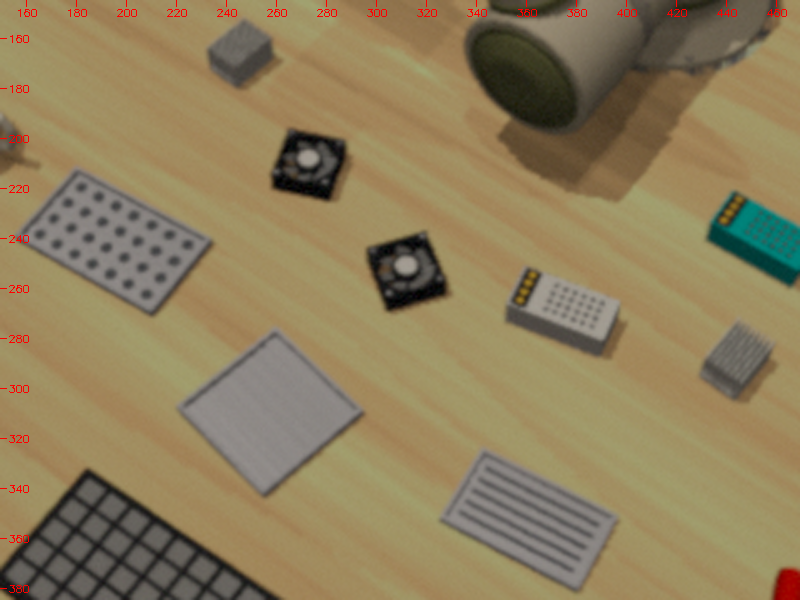

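View pics/c2.png

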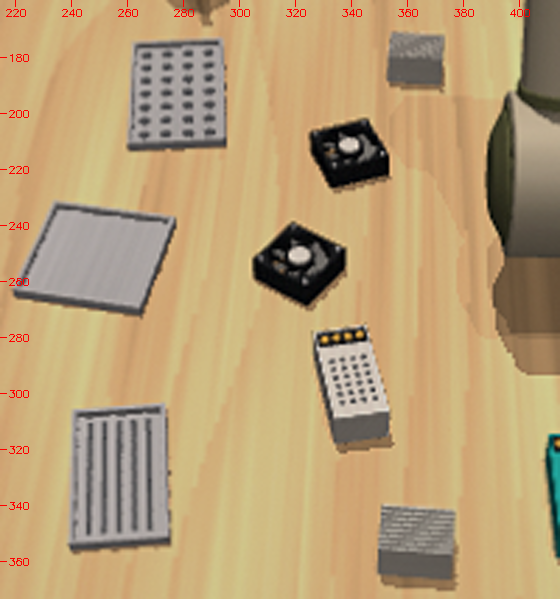

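The crops confirm the grey power supply is the bare-aluminium one, with its terminal strip at c1 (525,287). Both turquoise boxes stay. Next I'll fit each part's pose to its top corners in both views, with the height left free as a check.

```bash
cat >h.py <<'E'
import numpy as np
from rig import env
from scipy.optimize import least_squares
def proj(n,P,obs=None):
    c=env.calibration(n)
    if n=="wrist":
        T=np.eye(4);T[:3,:3]=obs["tool_rot"];T[:3,3]=obs["position"];T=T@c["hand_eye"];R,t=T[:3,:3],T[:3,3]
    else: R,t=np.array(c["rotation"]),np.array(c["position"])
    p=(np.atleast_2d(P)-t)@R; s=p[:,:2]/p[:,2:]
    s=s*(1+c["k1"]*(s**2).sum(1,keepdims=True))
    return s*[c["fx"],c["fy"]]+[c["cx"],c["cy"]]
def fit(w,h,views,x0):
    # views: list of (name, 4x2 corners (any order), obs); p=x,y,z,yaw
    K=np.array([[1,1],[-1,1],[-1,-1],[1,-1]])*[w/2,h/2]
    def res(p):
        c,s=np.cos(p[3]),np.sin(p[3]); Q=np.c_[K@np.array([[c,s],[-s,c]])+p[:2],np.full(4,p[2])]
        r=[]
        for n,C,o in views:
            q=proj(n,Q,o); C=np.array(C,float)
            r.append((q-C[np.linalg.norm(q[:,None]-C,axis=2).argmin(1)]).ravel())
        return np.concatenate(r)
    best=None
    for a in np.radians(np.arange(-90,90,15)):
        for z in (.01,.03):
            f=least_squares(res,[*x0,z,a])
            if best is None or f.cost<best.cost: best=f
    return best.x,np.sqrt(2*best.cost/len(best.fun))
def tri(views):
    f=least_squares(lambda P:np.concatenate([proj(n,P,o)[0]-px for n,px,o in views]),[.5,0,.02]); return f.x
E
python3 - <<'E'
from h import *
a=lambda L:np.array(L)/2.5+[149.5,144.5]+.2
b=lambda L:np.array(L)/2.8+[214.5,159.5]+.2
D={
"sinkA":(.056,.04,[(245,20),(272,40),(238,65),(210,47)],[(391,33),(444,36),(443,56),(388,54)]),
"sinkB":(.056,.04,[(742,322),(772,350),(738,383),(703,365)],[(382,506),(455,510),(453,551),(379,545)]),
"psu":(.046,.096,[(529,268),(620,303),(602,335),(508,303)],[(314,333),(366,326),(388,411),(334,420)]),
"fanA":(.06,.06,[(290,130),(346,140),(332,187),(275,177)],[(311,136),(368,120),(389,154),(332,169)]),
"fanB":(.06,.06,[(368,250),(425,234),(445,284),(387,302)],[(254,263),(293,223),(346,251),(305,287)]),
"long":(.098,.168,[(78,170),(213,242),(152,314),(20,234)],[(135,41),(226,40),(226,143),(128,146)]),
"square":(.12,.12,[(275,330),(363,412),(265,493),(178,408)],[(56,203),(176,219),(141,312),(14,294)]),
"narrow":(.078,.134,[(485,452),(618,518),(579,588),(441,519)],[(74,410),(165,405),(170,541),(69,547)]),
}
for k,(w,h,A,B) in D.items():
    x0=tri([("scene",a(A).mean(0),None),("side",b(B).mean(0),None)])
    p,e=fit(w,h,[("scene",a(A),None),("side",b(B),None)],x0[:2])
    print(k,x0.round(4),p[:3].round(4),np.degrees(p[3]).round(1),e.round(2))
for h1,h2 in (((308,158),(349,145)),((406,265),(299,255))):
    print("hub",tri([("scene",a(h1),None),("side",b(h2),None)]).round(4))
for m,s in (((131,190),(282,135)),((463,412),(240,430))): print(tri([("scene",m,None),("side",s,None)]).round(3))
E
```

```text
sinkA [ 0.3595 -0.293   0.0378] [ 0.3594 -0.2932  0.0378] -3.1 0.72Traceback (most recent call last):
  File "<stdin>", line 16, in <module>
  File "h.py", line 25, in fit
    f=least_squares(res,[*x0,z,a])
    return func(*args, **kwargs)
    result = trf(vector_fun.fun, vector_fun.jac, x0, f0, J0, lb, ub, ftol, xtol,
                 gtol, max_nfev, x_scale, loss_function, tr_solver,
                 tr_options.copy(), verbose, callback=callback_wrapped)
    return trf_no_bounds(
        fun, jac, x0, f0, J0, ftol, xtol, gtol, max_nfev, x_scale,
        loss_function, tr_solver, tr_options, verbose, callback=callback)
    J = jac(x)
    self._update_jac()
    ~~~~~~~~~~~~~~~~^^
    self.J = self.jac_wrapped(xp_copy(self.x), f0=self.f)
             ~~~~~~~~~~~~~~~~^^^^^^^^^^^^^^^^^^^^^^^^^^^^
    J, dct = approx_derivative(
             ~~~~~~~~~~~~~~~~~^
        self.fun,
        ^^^^^^^^^
    ...<2 lines>...
        **self.finite_diff_options,
        ^^^^^^^^^^^^^^^^^^^^^^^^^^^
    )
    ^
    J, _nfev = _dense_difference(fun_wrapped, x0, f0, h,
               ~~~~~~~~~~~~~~~~~^^^^^^^^^^^^^^^^^^^^^^^^
                             use_one_sided, method,
                             ^^^^^^^^^^^^^^^^^^^^^^
                             mf)
                             ^^^
    df = [f_eval - f0 for f_eval in f_evals]
                                    ^^^^^^^
    f = np.atleast_1d(self.fun(x, *self.args, **self.kwargs))
                      ~~~~~~~~^^^^^^^^^^^^^^^^^^^^^^^^^^^^^^
    return np.atleast_1d(self.fun(x))
                         ~~~~~~~~^^^
    return self.f(x, *self.args, **self.kwargs)
           ~~~~~~^^^^^^^^^^^^^^^^^^^^^^^^^^^^^^
  File "h.py", line 19, in res
    q=proj(n,Q,o); C=np.array(C,float)
  File "h.py", line 5, in proj
    c=env.calibration(n)
ValueError: time passes only in moves, steps and waits
```

```bash
sed -i 's/^def proj/CAL={n:env.calibration(n) for n in ("scene","side","wrist")}\ndef proj/; s/c=env.calibration(n)$/c=CAL[n]/' h.py
cat >d.py <<'E'
from h import *
a=lambda L:np.array(L)/2.5+[149.5,144.5]+.2
b=lambda L:np.array(L)/2.8+[214.5,159.5]+.2
D={
"sinkA":(.056,.04,[(245,20),(272,40),(238,65),(210,47)],[(391,33),(444,36),(443,56),(388,54)]),
"sinkB":(.056,.04,[(742,322),(772,350),(738,383),(703,365)],[(382,506),(455,510),(453,551),(379,545)]),
"psu":(.046,.096,[(529,268),(620,303),(602,335),(508,303)],[(314,333),(366,326),(388,411),(334,420)]),
"fanA":(.06,.06,[(290,130),(346,140),(332,187),(275,177)],[(311,136),(368,120),(389,154),(332,169)]),
"fanB":(.06,.06,[(368,250),(425,234),(445,284),(387,302)],[(254,263),(293,223),(346,251),(305,287)]),
"long":(.098,.168,[(78,170),(213,242),(152,314),(20,234)],[(135,41),(226,40),(226,143),(128,146)]),
"square":(.12,.12,[(275,330),(363,412),(265,493),(178,408)],[(56,203),(176,219),(141,312),(14,294)]),
"narrow":(.078,.134,[(485,452),(618,518),(579,588),(441,519)],[(74,410),(165,405),(170,541),(69,547)]),
}
for k,(w,h,A,B) in D.items():
    x0=tri([("scene",a(A).mean(0),None),("side",b(B).mean(0),None)])
    p,e=fit(w,h,[("scene",a(A),None),("side",b(B),None)],x0[:2])
    print(k,x0.round(4),p[:3].round(4),np.degrees(p[3]).round(1),e.round(2))
for h1,h2 in (((308,158),(349,145)),((406,265),(299,255))):
    print("hub",tri([("scene",a(h1),None),("side",b(h2),None)]).round(4))
for m,s in (((131,190),(282,135)),((463,412),(240,430))): print(tri([("scene",m,None),("side",s,None)]).round(3))
E
python3 d.py
```

```text
sinkA [ 0.3595 -0.293   0.0378] [ 0.3594 -0.2932  0.0378] -3.1 0.72
sinkB [0.3605 0.3041 0.0337] [0.3604 0.304  0.0339] -4.1 1.03
psu [0.4135 0.1496 0.0343] [0.4136 0.1491 0.0348] 12.6 0.96
fanA [ 0.4235 -0.1465  0.0255] [ 0.4234 -0.1467  0.0257] 24.6 0.56
fanB [0.4645 0.0047 0.0218] [0.4645 0.0046 0.0221] -33.6 0.47
long [ 0.6032 -0.2454  0.0054] [ 0.6032 -0.2466  0.0067] 5.3 0.57
square [ 0.6517 -0.0052  0.0036] [ 0.6514 -0.0055  0.005 ] -8.2 0.49
narrow [0.5955 0.2433 0.0062] [0.5956 0.2425 0.0078] 7.9 0.63
hub [ 0.4241 -0.1497  0.0233]
hub [0.4643 0.0044 0.0239]
[ 0.614 -0.446  0.067]
[0.59  0.493 0.027]
```

The heights match the text: sinks 0.034–0.038, PSU 0.035, fans 0.022–0.026 and rims 0.005–0.008. All positions are within reach. I'll start with heatsink A.

jog_arm(
  hand=[0.0854, 0.0854, 0.0854, 0.0854, 0.0854],
  travel=[
    [0.023, 0.0241, -0.0118],
    [0.023, 0.0241, -0.0118],
    [0.023, 0.0241, -0.0118],
    [0.023, 0.0241, -0.0118],
    [0.023, 0.0241, -0.0118],
  ],
  yaw=[0.128, 0.128, 0.128, 0.128, 0.128],
  grip_force=40,
)

```text
time_s: 0.72
position: [0.2452, -0.413, 0.1887]
tool_rot: [[0.636, 0.772, -0.0], [0.772, -0.636, 0.001], [0.0, -0.0, -1.0]]
ft_force: [0.8, -0.4, 0.2]
grip_width: 0.0855
gripper_force: 0.0
```

jog_arm(
  hand=[0.0854, 0.0854, 0.0854, 0.0854, 0.0854],
  travel=[
    [0.023, 0.0241, -0.0118],
    [0.023, 0.0241, -0.0118],
    [0.023, 0.0241, -0.0118],
    [0.023, 0.0241, -0.0118],
    [0.023, 0.0241, -0.0118],
  ],
  yaw=[0.128, 0.128, 0.128, 0.128, 0.128],
)

```text
time_s: 1.35
position: [0.3602, -0.2925, 0.1298]
tool_rot: [[0.049, 0.999, -0.0], [0.999, -0.049, 0.0], [0.0, -0.0, -1.0]]
ft_force: [-0.3, -0.8, 0.0]
grip_width: 0.0851
gripper_force: 0.0
```

```bash
python3 - <<'E'
from h import *
import cv2
o=env.observe();im=env.get_image("wrist")[:,:,::-1].copy()
th=np.radians(-3.1);K=np.array([[1,1],[-1,1],[-1,-1],[1,-1]])*[.028,.02]
Q=np.c_[K@np.array([[np.cos(th),np.sin(th)],[-np.sin(th),np.cos(th)]])+[.3594,-.2932],np.full(4,.036)]
q=proj("wrist",Q,o);cv2.polylines(im,[q.astype(int)],True,(0,0,255),1)
cv2.imwrite("pics/w1.png",im)
E
```

```text
(no output)
```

View pics/w1.png

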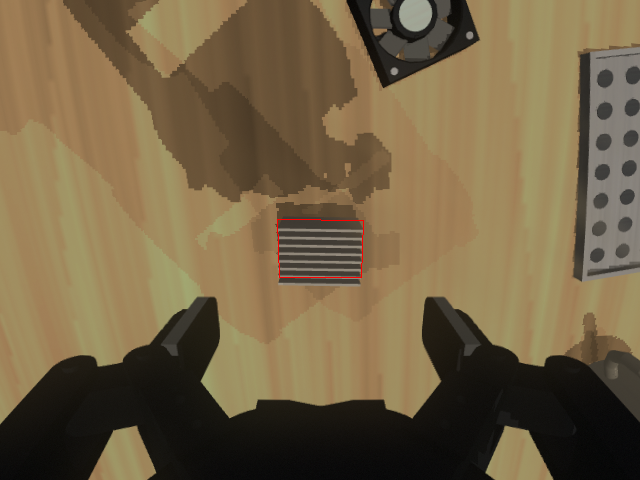

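The wrist view shows heatsink A at (320,248), centred between the fingers. It lies about 3 mm further along -y than the fit (red outline), so I'll correct for that, then descend and grip.

jog_arm(
  hand=[0.0854, 0.0854, 0.0854, 0.0854, 0.0854],
  travel=[
    [0, -0.003, -0.025],
    [0, 0, -0.025],
    [0, 0, -0.025],
    [0, 0, -0.017],
    [0, 0, -0.01],
  ],
  yaw=[0, 0, 0, 0, 0],
)

```text
time_s: 2.02
position: [0.3593, -0.2964, 0.0275]
tool_rot: [[0.053, 0.999, -0.001], [0.999, -0.053, 0.001], [0.001, -0.001, -1.0]]
ft_force: [0.2, -0.6, 0.5]
grip_width: 0.0855
gripper_force: 0.0
```

jog_arm(
  hand=[0.07, 0.04, 0.03, 0.03, 0.03],
  travel=[
    [0, 0, 0],
    [0, 0, 0],
    [0, 0, 0],
    [0, 0, 0],
    [0, 0, 0],
  ],
  yaw=[0, 0, 0, 0, 0],
  grip_force=40,
)

```text
time_s: 2.65
position: [0.3598, -0.2968, 0.029]
tool_rot: [[0.053, 0.999, 0.001], [0.999, -0.053, -0.001], [-0.001, 0.001, -1.0]]
ft_force: [0.3, 0.4, 6.7]
grip_width: 0.0551
gripper_force: 43.3
```

Gripped at 55 mm, as expected. Next I'll lift it and carry it to the square tray's -y slot at (0.6475, -0.032).

jog_arm(
  hand=[0.03, 0.03, 0.03, 0.03, 0.03],
  travel=[
    [0, 0, 0.02],
    [0, 0, 0.04],
    [0.03, 0.028, 0],
    [0.036, 0.033, 0],
    [0.036, 0.033, 0],
  ],
  yaw=[0, 0, -0.03, -0.03, -0.03],
)

```text
time_s: 3.28
position: [0.4624, -0.2015, 0.0885]
tool_rot: [[0.144, 0.99, 0.0], [0.99, -0.144, -0.0], [-0.0, 0.0, -1.0]]
ft_force: [0.4, -1.3, -1.0]
grip_width: 0.055
gripper_force: 43.0
```

jog_arm(
  hand=[0.03, 0.03, 0.03, 0.03, 0.03],
  travel=[
    [0.036, 0.033, 0],
    [0.036, 0.033, 0],
    [0.036, 0.033, 0],
    [0.036, 0.033, 0],
    [0.036, 0.033, 0],
  ],
  yaw=[0, 0, 0, 0, 0],
)

```text
time_s: 3.9
position: [0.6424, -0.0362, 0.0882]
tool_rot: [[0.142, 0.99, -0.0], [0.99, -0.142, 0.0], [-0.0, -0.0, -1.0]]
ft_force: [0.3, -0.3, -1.1]
grip_width: 0.055
gripper_force: 43.0
```

jog_arm(
  hand=[0.03, 0.03, 0.03, 0.03, 0.03],
  travel=[
    [0.006, 0.005, 0],
    [0, 0, 0],
    [0, 0, 0],
    [0, 0, 0],
    [0, 0, 0],
  ],
  yaw=[0, 0, 0, 0, 0],
)

```text
time_s: 4.53
position: [0.6473, -0.0331, 0.0885]
tool_rot: [[0.143, 0.99, 0.0], [0.99, -0.143, -0.0], [-0.0, 0.0, -1.0]]
ft_force: [-0.2, 0.0, -0.4]
grip_width: 0.055
gripper_force: 43.0
```

```bash
cat >pic.py <<'E'
import sys,cv2
from h import *
o=env.observe();cv2.imwrite(f"pics/{sys.argv[2]}.png",env.get_image(sys.argv[1])[:,:,::-1]);R=o["tool_rot"]
print(o["time_s"],o["position"].round(4),np.degrees(np.arctan2(R[1,0],R[0,0])).round(2),o["ft_force"].round(1))
E
python3 pic.py wrist w2
```

```text
4.525 [ 0.6473 -0.0331  0.0885] 81.76 [-0.2  0.  -0.4]
```

View pics/w2.png

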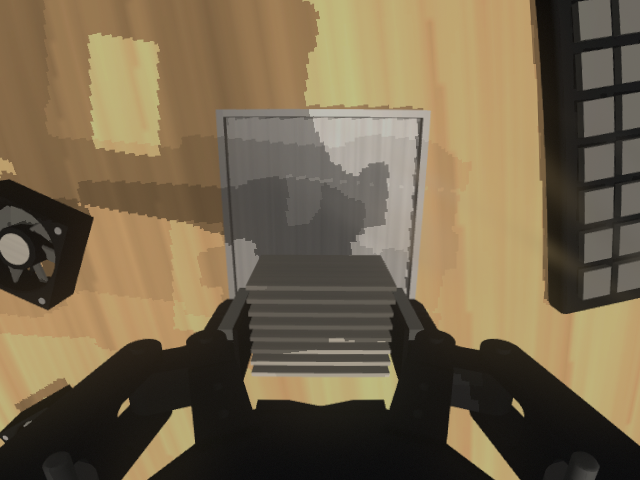

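Heatsink A is held level and square to the tray. The tray's far rim corners are at (219,110) and (430,110). I'll check those against the fit.

```bash
python3 - <<'E'
from h import *
o=env.observe()
# back-project two rim corners to z=.01
for px in ((219,110),(430,110)):
    f=least_squares(lambda p:proj("wrist",[[p[0],p[1],.01]],o)[0]-px,[.65,.05]);print(f.x.round(4))
th=np.radians(-8.2);e1=np.array([np.cos(th),np.sin(th)]);e2=np.array([-e1[1],e1[0]])
for s in (-1,1):print("fit",(np.array([.6514,-.0055])+.06*e2+s*.06*e1).round(4))
E
```

```text
[0.603  0.0602]
[0.7195 0.0435]
fit [0.6006 0.0624]
fit [0.7193 0.0453]
```

The fit agrees within 2 mm. I'll lower it 55.5 mm and release.

jog_arm(
  hand=[0.03, 0.03, 0.03, 0.03, 0.03],
  travel=[
    [0, 0, -0.02],
    [0, 0, -0.02],
    [0, 0, -0.01],
    [0, 0, -0.0055],
    [0, 0, 0],
  ],
  yaw=[0, 0, 0, 0, 0],
)

```text
time_s: 5.2
position: [0.6479, -0.0326, 0.0335]
tool_rot: [[0.143, 0.99, 0.001], [0.99, -0.143, -0.0], [-0.0, 0.001, -1.0]]
ft_force: [-0.4, -0.1, -2.1]
grip_width: 0.0555
gripper_force: 43.1
```

jog_arm(
  hand=[0.03, 0.03, 0.06, 0.07, 0.0854],
  travel=[
    [0, 0, 0],
    [0, 0, 0],
    [0, 0, 0],
    [0, 0, 0],
    [0, 0, 0],
  ],
  yaw=[0, 0, 0, 0, 0],
)

```text
time_s: 5.82
position: [0.6476, -0.0325, 0.0329]
tool_rot: [[0.143, 0.99, 0.0], [0.99, -0.143, -0.0], [-0.0, 0.0, -1.0]]
ft_force: [-0.6, -0.0, 0.2]
grip_width: 0.0851
gripper_force: 0.0
```

jog_arm(
  hand=[0.0854, 0.0854, 0.0854, 0.0854, 0.0854],
  travel=[
    [0, 0, 0.02],
    [0, 0, 0.04],
    [0, 0, 0.04],
    [-0.027, 0.0305, 0],
    [-0.036, 0.042, 0],
  ],
  yaw=[0, 0, 0, 0.072, 0],
)

```text
time_s: 6.45
position: [0.5842, 0.0401, 0.1331]
tool_rot: [[0.072, 0.997, 0.001], [0.997, -0.072, -0.0], [-0.0, 0.001, -1.0]]
ft_force: [-0.4, 1.1, 0.1]
grip_width: 0.0856
gripper_force: 0.0
```

jog_arm(
  hand=[0.0854, 0.0854, 0.0854, 0.0854, 0.0854],
  travel=[
    [-0.036, 0.042, 0],
    [-0.036, 0.042, 0],
    [-0.036, 0.042, 0],
    [-0.036, 0.042, 0],
    [-0.036, 0.042, 0],
  ],
  yaw=[0, 0, 0, 0, 0],
)

```text
time_s: 7.08
position: [0.4034, 0.2511, 0.1331]
tool_rot: [[0.071, 0.997, 0.001], [0.997, -0.071, 0.0], [0.0, 0.001, -1.0]]
ft_force: [1.4, 0.6, -0.0]
grip_width: 0.0856
gripper_force: 0.0
```

jog_arm(
  hand=[0.0854, 0.0854, 0.0854, 0.0854, 0.0854],
  travel=[
    [-0.03, 0.036, 0],
    [-0.014, 0.016, 0],
    [0, 0, 0],
    [0, 0, 0],
    [0, 0, 0],
  ],
  yaw=[0, 0, 0, 0, 0],
)

```text
time_s: 7.7
position: [0.3612, 0.3014, 0.1328]
tool_rot: [[0.072, 0.997, 0.0], [0.997, -0.072, -0.0], [-0.0, 0.0, -1.0]]
ft_force: [0.4, -0.4, -0.4]
grip_width: 0.0854
gripper_force: 0.0
```

```bash
python3 pic.py wrist w3
```

```text
7.7 [0.3612 0.3014 0.1328] 85.86 [ 0.4 -0.4 -0.4]
```

View pics/w3.png

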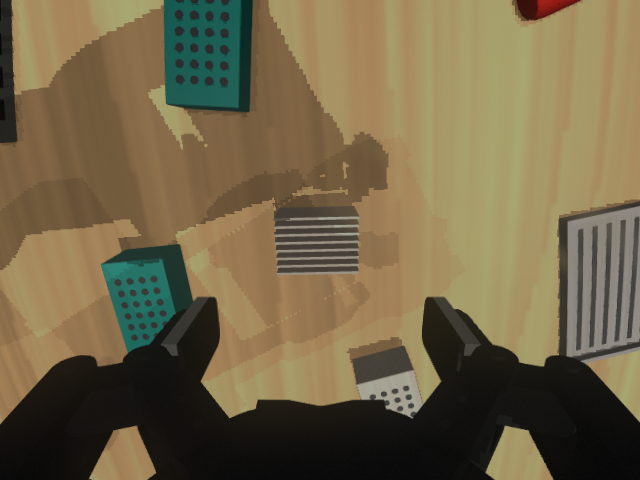

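Heatsink B is at (317,241). A turquoise box is on the left, with its right edge at (178–195, 245–310). I'll check the clearance.

```bash
python3 - <<'E'
from h import *
o=env.observe()
for px,z in (((276,272),.036),((358,272),.036),((276,219),.036),((358,219),.036),((180,245),.034),((162,258),.034),((192,306),0)):
    f=least_squares(lambda p:proj("wrist",[[p[0],p[1],z]],o)[0]-px,[.36,.3]);print(px,f.x.round(4))
E
```

```text
(276, 272) [0.3288 0.2858]
(358, 272) [0.3848 0.2818]
(276, 219) [0.3328 0.3228]
(358, 219) [0.3864 0.319 ]
(180, 245) [0.2651 0.3092]
(162, 258) [0.2506 0.3008]
(192, 306) [0.2499 0.2466]
```

jog_arm(
  hand=[0.0854, 0.0854, 0.0854, 0.0854, 0.0854],
  travel=[
    [-0.003, 0.001, -0.03],
    [0, 0, -0.03],
    [0, 0, -0.02],
    [0, 0, -0.015],
    [0, 0, -0.0095],
  ],
  yaw=[0, 0, 0, 0, 0],
)

```text
time_s: 8.38
position: [0.3579, 0.3026, 0.0277]
tool_rot: [[0.072, 0.997, -0.001], [0.997, -0.072, -0.0], [-0.0, -0.001, -1.0]]
ft_force: [-0.3, -0.1, 0.4]
grip_width: 0.0854
gripper_force: 0.0
```

jog_arm(
  hand=[0.07, 0.04, 0.03, 0.03, 0.03],
  travel=[
    [0, 0, 0],
    [0, 0, 0],
    [0, 0, 0],
    [0, 0, 0],
    [0, 0, 0],
  ],
  yaw=[0, 0, 0, 0, 0],
  grip_force=40,
)

```text
time_s: 9.0
position: [0.3579, 0.3031, 0.029]
tool_rot: [[0.071, 0.997, 0.001], [0.997, -0.071, 0.001], [0.001, 0.001, -1.0]]
ft_force: [0.3, -1.1, 6.9]
grip_width: 0.0554
gripper_force: 43.2
```

jog_arm(
  hand=[0.03, 0.03, 0.03, 0.03, 0.03],
  travel=[
    [0, 0, 0.02],
    [0, 0, 0.04],
    [0.034, -0.032, 0],
    [0.034, -0.032, 0],
    [0.034, -0.032, 0],
  ],
  yaw=[0, 0, -0.024, -0.024, -0.024],
)

```text
time_s: 9.62
position: [0.4604, 0.206, 0.0885]
tool_rot: [[0.143, 0.99, 0.0], [0.99, -0.143, 0.0], [0.0, 0.0, -1.0]]
ft_force: [-0.2, 1.5, -1.3]
grip_width: 0.0555
gripper_force: 43.0
```

jog_arm(
  hand=[0.03, 0.03, 0.03, 0.03, 0.03],
  travel=[
    [0.036, -0.034, 0],
    [0.036, -0.034, 0],
    [0.036, -0.034, 0],
    [0.036, -0.034, 0],
    [0.036, -0.034, 0],
  ],
  yaw=[0, 0, 0, 0, 0],
)

```text
time_s: 10.25
position: [0.6404, 0.0358, 0.0882]
tool_rot: [[0.143, 0.99, -0.001], [0.99, -0.143, 0.0], [0.0, -0.001, -1.0]]
ft_force: [0.7, 0.9, -0.6]
grip_width: 0.0555
gripper_force: 43.0
```

jog_arm(
  hand=[0.03, 0.03, 0.03, 0.03, 0.03],
  travel=[
    [0.0156, -0.014, 0],
    [0, 0, 0],
    [0, 0, 0],
    [0, 0, 0],
    [0, 0, 0],
  ],
  yaw=[0, 0, 0, 0, 0],
)

```text
time_s: 10.88
position: [0.6548, 0.0237, 0.0886]
tool_rot: [[0.142, 0.99, 0.0], [0.99, -0.142, 0.0], [0.0, 0.0, -1.0]]
ft_force: [0.5, 0.0, -1.5]
grip_width: 0.055
gripper_force: 43.0
```

```bash
python3 pic.py side s2; python3 -c "
import cv2
im=cv2.imread('pics/s2.png')[150:380,190:430];cv2.imwrite('pics/s2c.png',cv2.resize(im,None,fx=2.5,fy=2.5,interpolation=2))"
```

```text
10.875 [0.6548 0.0237 0.0886] 81.86 [ 0.5  0.  -1.5]
```

View pics/s2c.png

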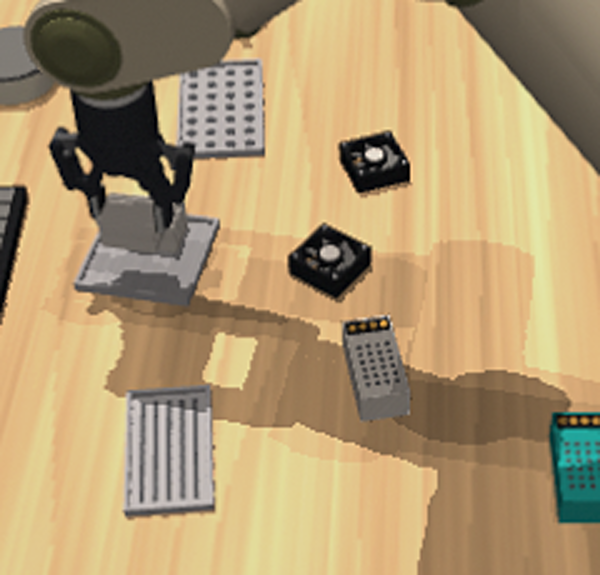

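Heatsink B is held level over the tray at (145,225), and heatsink A is hidden behind it. The gap worked out from the positions is about 16 mm, so I'll lower and release.

jog_arm(
  hand=[0.03, 0.03, 0.03, 0.03, 0.03],
  travel=[
    [0, 0, -0.02],
    [0, 0, -0.02],
    [0, 0, -0.01],
    [0, 0, -0.0055],
    [0, 0, 0],
  ],
  yaw=[0, 0, 0, 0, 0],
)

```text
time_s: 11.55
position: [0.6555, 0.023, 0.0335]
tool_rot: [[0.142, 0.99, 0.001], [0.99, -0.142, -0.0], [0.0, 0.001, -1.0]]
ft_force: [0.2, -0.6, -1.6]
grip_width: 0.0552
gripper_force: 43.0
```

jog_arm(
  hand=[0.03, 0.03, 0.06, 0.07, 0.0854],
  travel=[
    [0, 0, 0],
    [0, 0, 0],
    [0, 0, 0],
    [0, 0, 0],
    [0, 0, 0],
  ],
  yaw=[0, 0, 0, 0, 0],
)

```text
time_s: 12.18
position: [0.6552, 0.023, 0.0329]
tool_rot: [[0.143, 0.99, 0.0], [0.99, -0.143, -0.0], [-0.0, 0.0, -1.0]]
ft_force: [-0.1, -0.2, 0.1]
grip_width: 0.0851
gripper_force: 0.0
```

Next is the power supply at (0.414, 0.149), turned 12.6°.

jog_arm(
  hand=[0.0854, 0.0854, 0.0854, 0.0854, 0.0854],
  travel=[
    [0, 0, 0.02],
    [0, 0, 0.04],
    [0, 0, 0.04],
    [-0.032, 0.0165, 0],
    [-0.035, 0.018, 0],
  ],
  yaw=[0, 0, 0, 0.053, 0.062],
)

```text
time_s: 12.8
position: [0.5875, 0.0577, 0.1332]
tool_rot: [[0.027, 1.0, 0.001], [1.0, -0.027, -0.0], [-0.0, 0.001, -1.0]]
ft_force: [0.9, 0.7, -0.5]
grip_width: 0.0855
gripper_force: 0.0
```

jog_arm(
  hand=[0.0854, 0.0854, 0.0854, 0.0854, 0.0854],
  travel=[
    [-0.035, 0.019, 0],
    [-0.035, 0.019, 0],
    [-0.035, 0.018, 0],
    [-0.035, 0.018, 0],
    [-0.035, 0.018, 0],
  ],
  yaw=[0.062, 0.062, 0.062, 0.062, 0],
)

```text
time_s: 13.42
position: [0.412, 0.15, 0.133]
tool_rot: [[-0.219, 0.976, 0.001], [0.976, 0.219, 0.0], [-0.0, 0.001, -1.0]]
ft_force: [0.7, 1.0, 0.6]
grip_width: 0.0851
gripper_force: 0.0
```

jog_arm(
  hand=[0.0854, 0.0854, 0.0854, 0.0854, 0.0854],
  travel=[
    [0, 0, 0],
    [0, 0, 0],
    [0, 0, 0],
    [0, 0, 0],
    [0, 0, 0],
  ],
  yaw=[0, 0, 0, 0, 0],
)

```text
time_s: 14.05
position: [0.4134, 0.1493, 0.1327]
tool_rot: [[-0.218, 0.976, -0.0], [0.976, 0.218, -0.0], [0.0, -0.0, -1.0]]
ft_force: [-0.6, -0.1, 0.1]
grip_width: 0.085
gripper_force: 0.0
```

```bash
python3 pic.py wrist w4
```

```text
14.05 [0.4134 0.1493 0.1327] 102.58 [-0.6 -0.1  0.1]
```

View pics/w4.png

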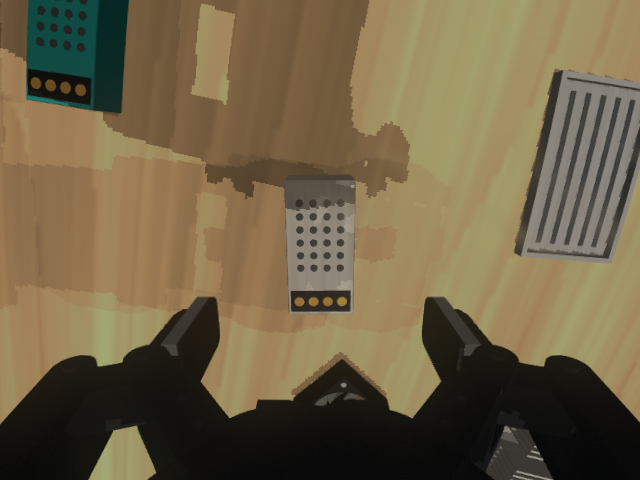

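The grey power supply is centred at (320,246), with its terminal strip at (320,301). It is the right one, and it lines up between the fingers.

jog_arm(
  hand=[0.0854, 0.0854, 0.0854, 0.0854, 0.0854],
  travel=[
    [0, 0, -0.03],
    [0, 0, -0.03],
    [0, 0, -0.02],
    [0, 0, -0.014],
    [0, 0, -0.008],
  ],
  yaw=[0, 0, 0, 0, 0],
)

```text
time_s: 14.72
position: [0.4131, 0.1494, 0.0302]
tool_rot: [[-0.218, 0.976, -0.001], [0.976, 0.218, -0.0], [0.0, -0.001, -1.0]]
ft_force: [0.2, -0.8, -0.4]
grip_width: 0.0856
gripper_force: 0.0
```

jog_arm(
  hand=[0.07, 0.04, 0.03, 0.03, 0.03],
  travel=[
    [0, 0, 0],
    [0, 0, 0],
    [0, 0, 0],
    [0, 0, 0],
    [0, 0, 0],
  ],
  yaw=[0, 0, 0, 0, 0],
  grip_force=60,
)

```text
time_s: 15.35
position: [0.4135, 0.1495, 0.0316]
tool_rot: [[-0.218, 0.976, 0.001], [0.976, 0.218, 0.0], [-0.0, 0.001, -1.0]]
ft_force: [0.0, -0.4, 4.9]
grip_width: 0.0447
gripper_force: 62.2
```

jog_arm(
  hand=[0.03, 0.03, 0.03, 0.03, 0.03],
  travel=[
    [0, 0, 0.02],
    [0, 0, 0.04],
    [0.03, 0.015, 0],
    [0.03, 0.015, 0],
    [0.03, 0.015, 0],
  ],
  yaw=[0, 0, -0.027, -0.027, -0.028],
)

```text
time_s: 15.98
position: [0.5039, 0.195, 0.0912]
tool_rot: [[-0.137, 0.991, 0.0], [0.991, 0.137, 0.0], [-0.0, 0.0, -1.0]]
ft_force: [0.3, -0.2, -3.3]
grip_width: 0.045
gripper_force: 62.5
```

jog_arm(
  hand=[0.03, 0.03, 0.03, 0.03, 0.03],
  travel=[
    [0.032, 0.016, 0],
    [0.032, 0.016, 0],
    [0.028, 0.016, 0],
    [0, 0, 0],
    [0, 0, 0],
  ],
  yaw=[0, 0, 0, 0, 0],
)

```text
time_s: 16.6
position: [0.5944, 0.2423, 0.0906]
tool_rot: [[-0.138, 0.99, -0.001], [0.99, 0.138, -0.0], [-0.0, -0.001, -1.0]]
ft_force: [-0.8, 0.9, -2.1]
grip_width: 0.0448
gripper_force: 62.6
```

```bash
python3 pic.py wrist w5
```

```text
16.6 [0.5944 0.2423 0.0906] 97.91 [-0.8  0.9 -2.1]
```

View pics/w5.png

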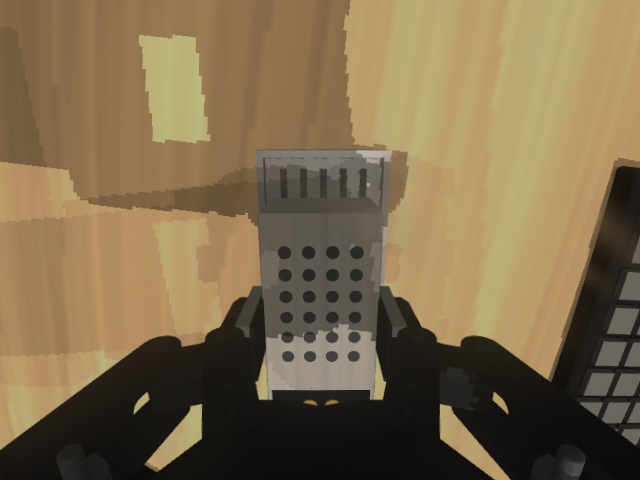

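The power supply is held over the narrow tray, whose far rim corners are at (258,150) and (391,150). I'll check the offset.

```bash
python3 - <<'E'
from h import *
o=env.observe();R=o["tool_rot"];bp=lambda px,z:least_squares(lambda p:proj("wrist",[[p[0],p[1],z]],o)[0]-px,o["position"][:2]).x
a,b=bp((258,150),.01),bp((391,150),.01);d=(b-a)/np.linalg.norm(b-a);n=np.array([-d[1],d[0]])
print("tray c",((a+b)/2-.067*n).round(4),np.degrees(np.arctan2(d[1],d[0])).round(1),np.linalg.norm(b-a).round(4))
# psu top far corners
zt=.034+.06
a,b=bp((261,213),zt),bp((381,213),zt);d=(b-a)/np.linalg.norm(b-a);n=np.array([-d[1],d[0]])
print("psu c",((a+b)/2-.048*n).round(4),np.degrees(np.arctan2(d[1],d[0])).round(1),np.linalg.norm(b-a).round(4))
E
```

```text
tray c [0.5961 0.2395] 8.0 0.0768
psu c [0.5941 0.2389] 8.0 0.0431
```

jog_arm(
  hand=[0.03, 0.03, 0.03, 0.03, 0.03],
  travel=[
    [0.002, 0.001, -0.02],
    [0, 0, -0.02],
    [0, 0, -0.01],
    [0, 0, -0.0055],
    [0, 0, 0],
  ],
  yaw=[0, 0, 0, 0, 0],
)

```text
time_s: 17.27
position: [0.5973, 0.2435, 0.036]
tool_rot: [[-0.137, 0.991, 0.001], [0.991, 0.137, 0.0], [0.0, 0.001, -1.0]]
ft_force: [-1.1, 0.1, -2.2]
grip_width: 0.0443
gripper_force: 62.6
```

jog_arm(
  hand=[0.03, 0.03, 0.055, 0.07, 0.0854],
  travel=[
    [0, 0, 0],
    [0, 0, 0],
    [0, 0, 0],
    [0, 0, 0],
    [0, 0, 0],
  ],
  yaw=[0, 0, 0, 0, 0],
)

```text
time_s: 17.9
position: [0.5973, 0.2435, 0.0355]
tool_rot: [[-0.138, 0.99, 0.0], [0.99, 0.138, 0.0], [0.0, 0.0, -1.0]]
ft_force: [-0.4, -0.5, -0.1]
grip_width: 0.085
gripper_force: 0.0
```

Next is fan B at (0.4645, 0.0046).

jog_arm(
  hand=[0.0854, 0.0854, 0.0854, 0.0854, 0.0854],
  travel=[
    [0, 0, 0.02],
    [0, 0, 0.04],
    [0, 0, 0.04],
    [-0.019, -0.034, 0],
    [-0.019, -0.034, 0],
  ],
  yaw=[0, 0, 0, -0.104, -0.104],
)

```text
time_s: 18.52
position: [0.5587, 0.1749, 0.1358]
tool_rot: [[0.073, 0.997, 0.001], [0.997, -0.073, 0.0], [0.0, 0.001, -1.0]]
ft_force: [0.4, 0.3, -0.4]
grip_width: 0.0854
gripper_force: 0.0
```

jog_arm(
  hand=[0.0854, 0.0854, 0.0854, 0.0854, 0.0854],
  travel=[
    [-0.019, -0.034, 0],
    [-0.019, -0.034, 0],
    [-0.019, -0.034, 0],
    [-0.019, -0.034, 0],
    [-0.019, -0.0345, 0],
  ],
  yaw=[-0.104, -0.104, -0.104, -0.104, -0.1],
)

```text
time_s: 19.15
position: [0.4635, 0.004, 0.1355]
tool_rot: [[0.556, 0.831, 0.001], [0.831, -0.556, -0.0], [0.0, 0.001, -1.0]]
ft_force: [1.4, -0.0, -0.7]
grip_width: 0.0851
gripper_force: 0.0
```

jog_arm(
  hand=[0.0854, 0.0854, 0.0854, 0.0854, 0.0854],
  travel=[
    [0, 0, 0],
    [0, 0, 0],
    [0, 0, 0],
    [0, 0, 0],
    [0, 0, 0],
  ],
  yaw=[0, 0, 0, 0, 0],
)

```text
time_s: 19.77
position: [0.4643, 0.0053, 0.1353]
tool_rot: [[0.552, 0.834, -0.0], [0.834, -0.552, 0.0], [0.0, -0.0, -1.0]]
ft_force: [-0.1, 0.0, -0.3]
grip_width: 0.0849
gripper_force: 0.0
```

```bash
python3 pic.py wrist w6
```

```text
19.775 [0.4643 0.0053 0.1353] 56.47 [-0.1  0.  -0.3]
```

View pics/w6.png

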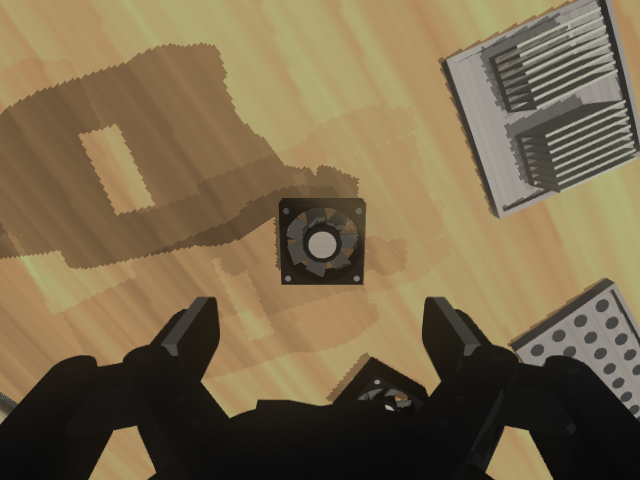

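Fan B is aligned at (322,244), and both heatsinks lie flat inside the square tray at the upper right. I'll descend and grip it.

jog_arm(
  hand=[0.0854, 0.0854, 0.0854, 0.0854, 0.0854],
  travel=[
    [0, 0, -0.03],
    [0, 0, -0.032],
    [0, 0, -0.025],
    [0, 0, -0.016],
    [0, 0, -0.009],
  ],
  yaw=[0, 0, 0, 0, 0],
)

```text
time_s: 20.45
position: [0.4641, 0.0051, 0.0226]
tool_rot: [[0.553, 0.833, -0.001], [0.833, -0.553, 0.0], [-0.0, -0.001, -1.0]]
ft_force: [-0.3, 0.0, 0.4]
grip_width: 0.0853
gripper_force: 0.0
```

jog_arm(
  hand=[0.07, 0.05, 0.04, 0.04, 0.04],
  travel=[
    [0, 0, 0],
    [0, 0, 0],
    [0, 0, 0],
    [0, 0, 0],
    [0, 0, 0],
  ],
  yaw=[0, 0, 0, 0, 0],
  grip_force=30,
)

```text
time_s: 21.08
position: [0.4642, 0.005, 0.0241]
tool_rot: [[0.553, 0.833, 0.001], [0.833, -0.553, -0.0], [0.0, 0.001, -1.0]]
ft_force: [-2.7, 0.4, 7.1]
grip_width: 0.0672
gripper_force: 32.9
```

The opening reads 67 mm, but the fan is 60 mm wide. I'll look before lifting.

```bash
python3 pic.py wrist w7; python3 -c "
from h import *;o=env.observe();print(o['grip_width'],o['gripper_force'],o['ft_force'],o['wrist_torque'])"
```

```text
21.075 [0.4642 0.005  0.0241] 56.43 [-2.7  0.4  7.1]
0.06690705920014142 32.886909395456314 [-2.6656585   0.59577979  7.03191614] [ 0.15803044  0.44250179 -0.01415369]
```

View pics/w7.png

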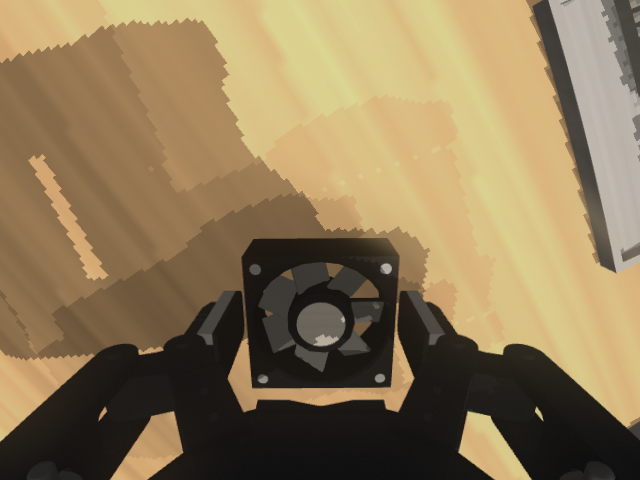

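jog_arm(
  hand=[0.04, 0.04, 0.04, 0.04, 0.04],
  travel=[
    [0, 0, 0],
    [0, 0, 0],
    [0, 0, 0],
    [0, 0, 0],
    [0, 0, 0],
  ],
  yaw=[0, 0, 0, 0, 0],
)

```text
time_s: 21.75
position: [0.4643, 0.005, 0.0241]
tool_rot: [[0.553, 0.833, 0.001], [0.833, -0.553, -0.0], [0.0, 0.001, -1.0]]
ft_force: [-2.1, 1.0, 8.2]
grip_width: 0.0669
gripper_force: 32.9
```

jog_arm(
  hand=[0.04, 0.04, 0.04, 0.04, 0.04],
  travel=[
    [0, 0, 0.001],
    [0, 0, 0.001],
    [0, 0, 0.001],
    [0, 0, 0],
    [0, 0, 0],
  ],
  yaw=[0, 0, 0, 0, 0],
)

```text
time_s: 22.38
position: [0.4641, 0.005, 0.0263]
tool_rot: [[0.553, 0.833, -0.0], [0.833, -0.553, 0.0], [-0.0, -0.0, -1.0]]
ft_force: [0.4, 0.3, 0.7]
grip_width: 0.0671
gripper_force: 33.6
```

jog_arm(
  hand=[0.04, 0.04, 0.04, 0.04, 0.04],
  travel=[
    [0, 0, 0.005],
    [0, 0, 0.005],
    [0, 0, 0.007],
    [0, 0, 0],
    [0, 0, 0],
  ],
  yaw=[0, 0, 0, 0, 0],
)

```text
time_s: 23.0
position: [0.4641, 0.005, 0.0433]
tool_rot: [[0.553, 0.833, 0.0], [0.833, -0.553, -0.0], [0.0, 0.0, -1.0]]
ft_force: [-0.1, -0.7, -0.2]
grip_width: 0.0669
gripper_force: 33.7
```

```bash
python3 pic.py wrist w8; python3 pic.py side s8; python3 - <<'E'
import cv2
a=cv2.imread("pics/w7.png",0);b=cv2.imread("pics/w8.png",0)
for n,(x,y,w,h) in dict(hub=(285,300,72,50),s1=(243,258,24,22),s2=(374,258,24,22),s3=(251,368,24,22),s4=(368,368,24,22)).items():
    r=cv2.matchTemplate(b,a[y:y+h,x:x+w],cv2.TM_CCOEFF_NORMED);_,v,_,l=cv2.minMaxLoc(r);print(n,(x,y),l,round(v,3))
im=cv2.imread("pics/s8.png")[180:320,240:400]
w=cv2.imread("pics/w8.png")[200:420,150:500]
im=cv2.resize(im,(400,350),interpolation=2);w=cv2.resize(w,(400,252))
cv2.imwrite("pics/v8.png",cv2.hconcat([im,cv2.copyMakeBorder(w,0,98,0,0,0)]))
E
```

```text
23.0 [0.4641 0.005  0.0433] 56.42 [-0.1 -0.7 -0.2]
23.05 [0.4641 0.005  0.0432] 56.43 [-0.7  0.4 -0.5]
hub (285, 300) (285, 299) 0.955
s1 (243, 258) (243, 258) 0.993
s2 (374, 258) (374, 258) 0.988
s3 (251, 368) (251, 367) 0.972
s4 (368, 368) (368, 367) 0.984
```

View pics/v8.png

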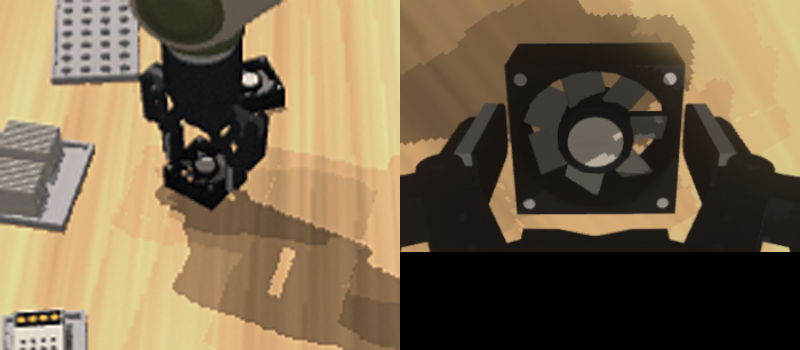

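The fan is lifted flat and rigid: the hub and screws are at the same wrist pixels as before the lift. I'll carry it to the long tray's +y slot at (0.600, -0.211) and turn it +38.8°.

jog_arm(
  hand=[0.04, 0.04, 0.04, 0.04, 0.04],
  travel=[
    [0, 0, 0.02],
    [0, 0, 0.02],
    [0.017, -0.026, 0],
    [0.0195, -0.031, 0],
    [0.0195, -0.031, 0],
  ],
  yaw=[0, 0, 0.097, 0.097, 0.097],
)

```text
time_s: 23.72
position: [0.5206, -0.0839, 0.0832]
tool_rot: [[0.288, 0.958, -0.0], [0.958, -0.288, 0.0], [0.0, -0.0, -1.0]]
ft_force: [-0.0, 0.3, -0.3]
grip_width: 0.0669
gripper_force: 34.0
```

jog_arm(
  hand=[0.04, 0.04, 0.04, 0.04, 0.04],
  travel=[
    [0.0195, -0.031, 0],
    [0.0195, -0.031, 0],
    [0.0195, -0.031, 0],
    [0.0195, -0.031, 0],
    [0.0015, -0.0035, 0],
  ],
  yaw=[0.097, 0.097, 0.097, 0.096, 0],
)

```text
time_s: 24.35
position: [0.6001, -0.2123, 0.0826]
tool_rot: [[-0.09, 0.996, -0.0], [0.996, 0.09, -0.0], [-0.0, -0.0, -1.0]]
ft_force: [-0.9, 0.8, -0.9]
grip_width: 0.0672
gripper_force: 34.0
```

jog_arm(
  hand=[0.04, 0.04, 0.04, 0.04, 0.04],
  travel=[
    [0, 0, 0],
    [0, 0, 0],
    [0, 0, 0],
    [0, 0, 0],
    [0, 0, 0],
  ],
  yaw=[0, 0, 0, 0, 0],
)

```text
time_s: 24.98
position: [0.5996, -0.2103, 0.0834]
tool_rot: [[-0.092, 0.996, 0.0], [0.996, 0.092, -0.0], [-0.0, 0.0, -1.0]]
ft_force: [-0.3, -0.0, -0.7]
grip_width: 0.0667
gripper_force: 34.0
```

```bash
python3 pic.py wrist w9; python3 - <<'E'
import cv2
from h import *
a=cv2.imread("pics/w7.png",0);b=cv2.imread("pics/w9.png",0)
for x,y in ((243,258),(374,258)):
    r=cv2.matchTemplate(b,a[y:y+22,x:x+24],cv2.TM_CCOEFF_NORMED);_,v,_,l=cv2.minMaxLoc(r);print((x,y),l,round(v,3))
# far rim line: outer boundary along each column near predicted far edge; overlay check
o=env.observe();th=np.radians(5.3);e1=np.array([np.cos(th),np.sin(th)]);e2=np.array([-e1[1],e1[0]])
for s in (-1,1):
    P=np.array([.6032,-.2466])+.084*e2+s*.049*e1; print(proj("wrist",[[*P,.01]],o).round(0))
hsv=cv2.cvtColor(cv2.imread("pics/w9.png"),cv2.COLOR_BGR2HSV)
m=((hsv[...,1]<40)&(hsv[...,2]>60)).astype(np.uint8);m[260:]=0
m=cv2.morphologyEx(m,cv2.MORPH_OPEN,np.ones((5,5)))
n,l,st,c=cv2.connectedComponentsWithStats(m);print(st[1:][st[1:,4]>500])
E
```

```text
24.975 [ 0.5996 -0.2103  0.0834] 95.28 [-0.3 -0.  -0.7]
(243, 258) (243, 258) 0.979
(374, 258) (374, 258) 0.965
[[236. 180.]]
[[408. 180.]]
[[ 407    0  142   40 3130]
 [   0   87   53   48 1004]
 [   0  117   26   39  836]
 [ 237  185  169   66 5881]]
```

The tray is seen at columns 237–405 from row 185, against a predicted 236–408 from row 180. That agrees within about 3 mm, and I had already allowed 2 mm of it. Now I'll lower and release.

jog_arm(
  hand=[0.04, 0.04, 0.04, 0.04, 0.04],
  travel=[
    [0, 0, -0.02],
    [0, 0, -0.02],
    [0, 0, -0.01],
    [0, 0, -0.0055],
    [0, 0, 0],
  ],
  yaw=[0, 0, 0, 0, 0],
)

```text
time_s: 25.65
position: [0.5999, -0.2107, 0.0285]
tool_rot: [[-0.092, 0.996, 0.001], [0.996, 0.092, -0.001], [-0.001, 0.001, -1.0]]
ft_force: [-0.5, 0.9, 0.1]
grip_width: 0.0669
gripper_force: 34.1
```

jog_arm(
  hand=[0.04, 0.04, 0.07, 0.075, 0.0854],
  travel=[
    [0, 0, 0],
    [0, 0, 0],
    [0, 0, 0],
    [0, 0, 0],
    [0, 0, 0],
  ],
  yaw=[0, 0, 0, 0, 0],
)

```text
time_s: 26.28
position: [0.5996, -0.2105, 0.0278]
tool_rot: [[-0.092, 0.996, -0.0], [0.996, 0.092, 0.0], [0.0, -0.0, -1.0]]
ft_force: [-0.8, 0.6, -0.5]
grip_width: 0.0857
gripper_force: 0.0
```

jog_arm(
  hand=[0.0854, 0.0854, 0.0854, 0.0854, 0.0854],
  travel=[
    [0, 0, 0.02],
    [0, 0, 0.04],
    [0, 0, 0.04],
    [-0.025, 0.009, 0],
    [-0.025, 0.009, 0],
  ],
  yaw=[0, 0, 0, 0.048, 0.048],
)

```text
time_s: 26.9
position: [0.549, -0.1923, 0.1282]
tool_rot: [[-0.188, 0.982, 0.001], [0.982, 0.188, -0.0], [-0.001, 0.001, -1.0]]
ft_force: [-0.1, -0.2, -0.4]
grip_width: 0.0855
gripper_force: 0.0
```

jog_arm(
  hand=[0.0854, 0.0854, 0.0854, 0.0854, 0.0854],
  travel=[
    [-0.025, 0.009, 0],
    [-0.025, 0.009, 0],
    [-0.025, 0.009, 0],
    [-0.025, 0.009, 0],
    [-0.0265, 0.008, 0],
  ],
  yaw=[0.048, 0.048, 0.048, 0.048, 0.049],
)

```text
time_s: 27.52
position: [0.4224, -0.1482, 0.1279]
tool_rot: [[-0.418, 0.909, 0.0], [0.909, 0.418, -0.0], [-0.0, 0.0, -1.0]]
ft_force: [0.0, -0.0, -0.7]
grip_width: 0.0856
gripper_force: 0.0
```

jog_arm(
  hand=[0.0854, 0.0854, 0.0854, 0.0854, 0.0854],
  travel=[
    [0, 0, 0],
    [0, 0, 0],
    [0, 0, 0],
    [0, 0, 0],
    [0, 0, 0],
  ],
  yaw=[0, 0, 0, 0, 0],
)

```text
time_s: 28.15
position: [0.4233, -0.1485, 0.1277]
tool_rot: [[-0.416, 0.909, -0.0], [0.909, 0.416, 0.0], [0.0, -0.0, -1.0]]
ft_force: [0.0, 0.1, 0.1]
grip_width: 0.0856
gripper_force: 0.0
```

```bash
python3 pic.py wrist w10; python3 - <<'E'
import cv2
from h import *
o=env.observe();g=cv2.imread("pics/w10.png",0)
m=(g<75).astype(np.uint8);m[300:]=0;m[:150]=0;m[:,:230]=0;m[:,410:]=0
m=cv2.morphologyEx(m,cv2.MORPH_CLOSE,np.ones((9,9)))
n,l,st,c=cv2.connectedComponentsWithStats(m);i=1+st[1:,4].argmax();print(st[i])
r=cv2.minAreaRect(np.argwhere(l==i)[:,::-1].astype(np.float32));print(r)
f=least_squares(lambda p:proj("wrist",[[p[0],p[1],.025]],o)[0]-r[0],[.42,-.15]);print(f.x.round(4))
E
```

```text
28.15 [ 0.4233 -0.1485  0.1277] 114.58 [0.  0.1 0.1]
[ 277  150   89  140 8796]
((320.9999694824219, 219.49996948242188), (87.99998474121094, 138.99996948242188), 0.0)
[ 0.4152 -0.1324]
```

The fan spans columns 277–366 and its lower edge is at row 290, square to the fingers. The blob's upper part is shadow. This matches the fan B view, so I'll grip it.

jog_arm(
  hand=[0.0854, 0.0854, 0.0854, 0.0854, 0.0854],
  travel=[
    [0, 0, -0.03],
    [0, 0, -0.03],
    [0, 0, -0.02],
    [0, 0, -0.016],
    [0, 0, -0.0085],
  ],
  yaw=[0, 0, 0, 0, 0],
)

```text
time_s: 28.82
position: [0.4231, -0.1484, 0.0226]
tool_rot: [[-0.416, 0.909, -0.001], [0.909, 0.416, 0.001], [0.001, -0.0, -1.0]]
ft_force: [-0.1, 0.2, -0.3]
grip_width: 0.0854
gripper_force: 0.0
```

jog_arm(
  hand=[0.07, 0.05, 0.04, 0.04, 0.04],
  travel=[
    [0, 0, 0],
    [0, 0, 0],
    [0, 0, 0],
    [0, 0, 0],
    [0, 0, 0],
  ],
  yaw=[0, 0, 0, 0, 0],
  grip_force=30,
)

```text
time_s: 29.45
position: [0.4233, -0.1485, 0.0241]
tool_rot: [[-0.416, 0.909, 0.001], [0.909, 0.416, -0.0], [-0.001, 0.001, -1.0]]
ft_force: [-2.4, 1.8, 6.9]
grip_width: 0.0672
gripper_force: 33.1
```

jog_arm(
  hand=[0.04, 0.04, 0.04, 0.04, 0.04],
  travel=[
    [0, 0, 0.003],
    [0, 0, 0.007],
    [0, 0, 0.01],
    [0, 0, 0.02],
    [0, 0, 0.02],
  ],
  yaw=[0, 0, 0, 0, 0],
)

```text
time_s: 30.08
position: [0.4231, -0.1485, 0.0845]
tool_rot: [[-0.416, 0.909, 0.0], [0.909, 0.416, -0.0], [-0.0, 0.0, -1.0]]
ft_force: [0.7, 0.2, -0.9]
grip_width: 0.0674
gripper_force: 34.1
```

```bash
python3 pic.py wrist w11; python3 - <<'E'
import cv2
a=cv2.imread("pics/w7.png",0);b=cv2.imread("pics/w11.png",0)
for x,y,w,h in ((243,258,24,22),(374,258,24,22),(251,368,24,22),(368,368,24,22)):
    r=cv2.matchTemplate(b,a[y:y+h,x:x+w],cv2.TM_CCOEFF_NORMED);_,v,_,l=cv2.minMaxLoc(r);print((x,y),l,round(v,3))
E
```

```text
30.075 [ 0.4231 -0.1485  0.0845] 114.58 [ 0.7  0.2 -0.9]
(243, 258) (245, 257) 0.965
(374, 258) (374, 262) 0.939
(251, 368) (248, 368) 0.911
(368, 368) (365, 371) 0.973
```

jog_arm(
  hand=[0.04, 0.04, 0.04, 0.04, 0.04],
  travel=[
    [0.022, -0.016, 0],
    [0.027, -0.02, 0],
    [0.027, -0.02, 0],
    [0.027, -0.02, 0],
    [0.027, -0.02, 0],
  ],
  yaw=[-0.048, -0.048, -0.048, -0.048, -0.048],
)

```text
time_s: 30.75
position: [0.5539, -0.2451, 0.0833]
tool_rot: [[-0.186, 0.982, -0.0], [0.982, 0.186, 0.0], [0.0, -0.0, -1.0]]
ft_force: [0.8, -0.1, -1.3]
grip_width: 0.0671
gripper_force: 34.1
```

jog_arm(
  hand=[0.04, 0.04, 0.04, 0.04, 0.04],
  travel=[
    [0.027, -0.02, 0],
    [0.0265, -0.022, 0],
    [0, 0, 0],
    [0, 0, 0],
    [0, 0, 0],
  ],
  yaw=[-0.048, -0.048, 0, 0, 0],
)

```text
time_s: 31.38
position: [0.6061, -0.2859, 0.0834]
tool_rot: [[-0.093, 0.996, -0.001], [0.996, 0.093, 0.0], [0.0, -0.001, -1.0]]
ft_force: [0.1, 0.0, -0.9]
grip_width: 0.067
gripper_force: 34.1
```

jog_arm(
  hand=[0.04, 0.04, 0.04, 0.04, 0.04],
  travel=[
    [0, 0, 0],
    [0, 0, -0.02],
    [0, 0, -0.02],
    [0, 0, -0.01],
    [0, 0, 0],
  ],
  yaw=[0, 0, 0, 0, 0],
)

```text
time_s: 32.0
position: [0.6065, -0.2863, 0.033]
tool_rot: [[-0.093, 0.996, -0.001], [0.996, 0.093, 0.001], [0.001, -0.001, -1.0]]
ft_force: [0.5, 0.4, -0.5]
grip_width: 0.0669
gripper_force: 34.1
```

jog_arm(
  hand=[0.04, 0.04, 0.04, 0.04, 0.04],
  travel=[
    [0, 0, -0.003],
    [0, 0, -0.0025],
    [0, 0, 0],
    [0, 0, 0],
    [0, 0, 0],
  ],
  yaw=[0, 0, 0, 0, 0],
)

```text
time_s: 32.62
position: [0.6069, -0.2867, 0.0283]
tool_rot: [[-0.093, 0.996, 0.001], [0.996, 0.093, -0.001], [-0.001, 0.001, -1.0]]
ft_force: [-0.0, -0.1, 3.2]
grip_width: 0.067
gripper_force: 34.3
```

jog_arm(
  hand=[0.04, 0.04, 0.07, 0.075, 0.0854],
  travel=[
    [0, 0, 0],
    [0, 0, 0],
    [0, 0, 0],
    [0, 0, 0],
    [0, 0, 0],
  ],
  yaw=[0, 0, 0, 0, 0],
)

```text
time_s: 33.25
position: [0.6065, -0.2864, 0.0275]
tool_rot: [[-0.093, 0.996, -0.001], [0.996, 0.093, 0.0], [0.0, -0.001, -1.0]]
ft_force: [-0.0, 0.2, -0.0]
grip_width: 0.085
gripper_force: 0.0
```

jog_arm(
  hand=[0.0854, 0.0854, 0.0854, 0.0854, 0.0854],
  travel=[
    [0, 0, 0.02],
    [0, 0, 0.04],
    [0, 0, 0.06],
    [-0.04, 0, 0.06],
    [-0.05, 0, 0.03],
  ],
  yaw=[0, 0, 0, 0, 0],
)

```text
time_s: 33.88
position: [0.5217, -0.2866, 0.2322]
tool_rot: [[-0.094, 0.996, 0.003], [0.996, 0.094, -0.002], [-0.003, 0.002, -1.0]]
ft_force: [-1.2, -0.6, 0.2]
grip_width: 0.0854
gripper_force: 0.0
```

jog_arm(
  hand=[0.0854, 0.0854, 0.0854, 0.0854, 0.0854],
  travel=[
    [-0.05, 0, 0],
    [-0.05, 0, 0],
    [-0.04, 0, 0],
    [0, 0, 0],
    [0, 0, 0],
  ],
  yaw=[0, 0, 0, 0, 0],
)

```text
time_s: 34.5
position: [0.3824, -0.2867, 0.23]
tool_rot: [[-0.093, 0.996, 0.001], [0.996, 0.093, -0.0], [-0.0, 0.0, -1.0]]
ft_force: [0.2, -1.1, 0.1]
grip_width: 0.0851
gripper_force: 0.0
```

```bash
python3 pic.py scene f1; python3 pic.py side f2; python3 - <<'E'
import cv2
a=cv2.imread("pics/f1.png")[160:390,110:410];b=cv2.imread("pics/f2.png")[120:360,205:405]
a=cv2.resize(a,None,fx=1.5,fy=1.5,interpolation=2);b=cv2.resize(b,None,fx=1.7,fy=1.7,interpolation=2)
h=max(a.shape[0],b.shape[0])
cv2.imwrite("pics/fin.png",cv2.hconcat([cv2.copyMakeBorder(i,0,h-i.shape[0],0,0,0) for i in (a,b)]))
E
```

```text
34.5 [ 0.3824 -0.2867  0.23  ] 95.32 [ 0.2 -1.1  0.1]
34.55 [ 0.3827 -0.2866  0.2298] 95.35 [-0.4 -0.3 -1.5]
```

View pics/fin.png

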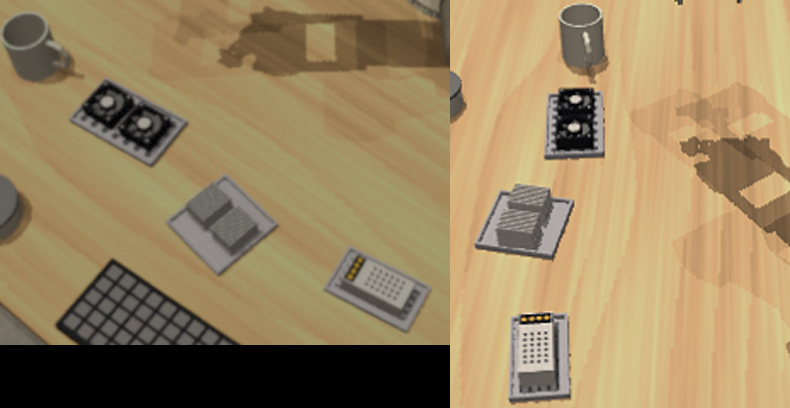

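All five parts are in their trays and the mug is untouched. I'll check the positions numerically before handing in.

```bash
python3 - <<'E'
from h import *
a=lambda L:np.array(L)/1.5+[110,160]-.2
b=lambda L:(np.array(L)-[450,0])/1.7+[205,120]-.2
T={"long":(.6032,-.2466,5.3),"square":(.6514,-.0055,-8.2),"narrow":(.5956,.2425,7.9)}
D={"fan1":("long",[(107,102)],[(576,100)]),"fan2":("long",[(145,124)],[(574,128)]),
"psu":("narrow",[(357,254),(415,281),(404,305),(343,280)],[(520,313),(551,313),(553,372),(518,375)]),
"sink1":("square",[(208,182),(231,200),(213,218),(189,204)],[(517,184),(552,187),(547,206),(510,203)]),
"sink2":("square",[(236,206),(258,225),(238,245),(212,231)],[(505,207),(545,210),(540,233),(498,230)])}
for k,(t,A,B) in D.items():
    p=tri([("scene",a(A).mean(0),None),("side",b(B).mean(0),None)]);x,y,th=T[t];th=np.radians(th);d=p[:2]-[x,y]
    print(k,p.round(4),"in tray",(np.array([[np.cos(th),np.sin(th)],[-np.sin(th),np.cos(th)]])@d).round(4))
E
```

```text
fan1 [ 0.6055 -0.2896  0.0235] in tray [-0.0017 -0.043 ]
fan2 [ 0.5997 -0.209   0.0264] in tray [-0.      0.0377]
psu [0.5964 0.2445 0.0381] in tray [0.0011 0.0019]
sink1 [ 0.6441 -0.0311  0.0377] in tray [-0.0036 -0.0263]
sink2 [0.6516 0.0251 0.0371] in tray [-0.0042  0.0303]
```

Every part is well inside its limits and at a plausible height, so I'm handing it in.

```bash
python3 -c "
from rig import env
print(env.close_job())"
```

```text
the job is handed in; nothing more can be done
None
```

The job is handed in at about 34.6 s: both fans, both heatsinks and the power supply measured inside the limits of their own trays, the mug and screwdriver were left alone, and no verdict was returned.

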